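# Tap three freshly waxed drawers home, light to dark

### The job

Four small drawer cases lie on their backs with their drawer fronts sticking up a little. With a light fingertip on the empty knob hole in its middle, gently press the pale drawer in until its front is just flush with the rim of its case, then the red-brown one, then the almost black one, in that order so that no dark wax is carried onto a lighter front; do not sink or pull out any drawer. Leave the green painted drawer exactly as it is, and do not disturb the loose things on the bench.

Things in the scene. Friction and masses are not known exactly. Their poses are not given: they have to be found in the camera images.
- light_case: brown wooden case that holds the pale straw-coloured wood drawer, lying on its back so that the drawer front faces up; it stands fast on the bench. 130 long (own x) x 100 (own y) x 110 high, walls 12 thick; origin at the centre of its underside, own z up. Its rim is 110 above the bench.
- light_spot (a point): the empty screw hole (black dot in a 14 mm brass ring, painted on and flat) in the middle of the upper face of the pale straw-coloured wood drawer front, a flat plate 103 x 73 lying in its case with 1.5 clearance all round; the point lies on the face and moves with the drawer.
- light_drawer (a joint): depth of the pale straw-coloured wood drawer front below the rim of its case, in m, straight down: negative = it stands proud, 0 = flush, at the start 9 to 15 mm proud (-0.015 to -0.009); a tight drawer with no spring: it takes about 3 N, plus a little when pushed fast (15 N per m/s), to slide, stays where it is left, and meets a hard stop 10 mm below flush.
- red_case: brown wooden case that holds the red-brown wood drawer, lying on its back so that the drawer front faces up; it stands fast on the bench. 130 long (own x) x 100 (own y) x 110 high, walls 12 thick; origin at the centre of its underside, own z up. Its rim is 110 above the bench.
- red_spot (a point): the empty screw hole (black dot in a 14 mm brass ring, painted on and flat) in the middle of the upper face of the red-brown wood drawer front, a flat plate 103 x 73 lying in its case with 1.5 clearance all round; the point lies on the face and moves with the drawer.
- red_drawer (a joint): depth of the red-brown wood drawer front below the rim of its case, in m, straight down: negative = it stands proud, 0 = flush, at the start 9 to 15 mm proud (-0.015 to -0.009); a tight drawer with no spring: it takes about 3 N, plus a little when pushed fast (15 N per m/s), to slide, stays where it is left, and meets a hard stop 10 mm below flush.
- dark_case: brown wooden case that holds the almost black-brown wood drawer, lying on its back so that the drawer front faces up; it stands fast on the bench. 130 long (own x) x 100 (own y) x 110 high, walls 12 thick; origin at the centre of its underside, own z up. Its rim is 110 above the bench.
- dark_spot (a point): the empty screw hole (black dot in a 14 mm brass ring, painted on and flat) in the middle of the upper face of the almost black-brown wood drawer front, a flat plate 103 x 73 lying in its case with 1.5 clearance all round; the point lies on the face and moves with the drawer.
- dark_drawer (a joint): depth of the almost black-brown wood drawer front below the rim of its case, in m, straight down: negative = it stands proud, 0 = flush, at the start 9 to 15 mm proud (-0.015 to -0.009); a tight drawer with no spring: it takes about 3 N, plus a little when pushed fast (15 N per m/s), to slide, stays where it is left, and meets a hard stop 10 mm below flush.
- green_case: brown wooden case that holds the green painted drawer, lying on its back so that the drawer front faces up; it stands fast on the bench. 130 long (own x) x 100 (own y) x 110 high, walls 12 thick; origin at the centre of its underside, own z up. Its rim is 110 above the bench.
- green_spot (a point): the empty screw hole (black dot in a 14 mm brass ring, painted on and flat) in the middle of the upper face of the green painted drawer front, a flat plate 103 x 73 lying in its case with 1.5 clearance all round; the point lies on the face and moves with the drawer.
- green_drawer (a joint): depth of the green painted drawer front below the rim of its case, in m, straight down: negative = it stands proud, 0 = flush, at the start 9 to 15 mm proud, to be left so; a tight drawer with no spring: it takes about 3 N, plus a little when pushed fast (15 N per m/s), to slide, stays where it is left, and meets a hard stop 10 mm below flush.
- knob0: loose brass drawer knob, 32 across, 30 high, standing on its foot; origin under its centre
- knob1: loose dark wooden drawer knob, 32 across, 30 high, standing on its foot; origin under its centre
- wax_tin: round white-lidded tin with an orange band, 76 across, 50 high; origin under its centre
- glue: green bottle with a red cap and a pale label, 52 across, 130 high; origin under its centre
- driver: screwdriver lying on the bench, about 200 long along its own x; origin on the bench under its middle
- brush: brush lying on the bench, about 200 long along its own x; origin on the bench under its middle
- offcut: pale wooden offcut, 100 x 45 x 30 high; origin under its centre
Things that resemble listed ones, but are neither listed nor needed, are in the scene too. What is shaped like the dark_case but blue is not meant.

How it is judged (in metres and radians):
On the way, in this order (a step that is already met when the one before it is completed fails the run):
1. the pale straw-coloured wood drawer is flush with its rim (within 4 mm), the tool over its knob hole (value of joint light_drawer between -0.004 and 0.004 m and horizontal distance between the grasp point and light_spot below 0.03 m), for 0.1 s.
2. the red-brown wood drawer is flush with its rim (within 4 mm), the tool over its knob hole (value of joint red_drawer between -0.004 and 0.004 m and horizontal distance between the grasp point and red_spot below 0.03 m), for 0.1 s.
3. the almost black-brown wood drawer is flush with its rim (within 4 mm), the tool over its knob hole (value of joint dark_drawer between -0.004 and 0.004 m and horizontal distance between the grasp point and dark_spot below 0.03 m), for 0.1 s.
At the end, for the whole second after the job is handed in: the pale, red-brown and almost black drawers are each within 4 mm of flush with the rims of their cases and at rest; the green one has not moved by more than 2 mm and no loose thing by more than 20 mm (value of joint light_drawer between -0.004 and 0.004 m and value of joint red_drawer between -0.004 and 0.004 m and value of joint dark_drawer between -0.004 and 0.004 m and velocity of joint light_drawer between -0.003 and 0.003 m/s and velocity of joint red_drawer between -0.003 and 0.003 m/s and velocity of joint dark_drawer between -0.003 and 0.003 m/s and not (distance of green_spot from where it was at the start of the episode above 0.002 m) and not (distance of knob0 from where it was at the start of the episode above 0.02 m) and not (distance of knob1 from where it was at the start of the episode above 0.02 m) and not (distance of wax_tin from where it was at the start of the episode above 0.02 m) and not (distance of glue from where it was at the start of the episode above 0.02 m) and not (distance of driver from where it was at the start of the episode above 0.02 m) and not (distance of brush from where it was at the start of the episode above 0.02 m) and not (distance of offcut from where it was at the start of the episode above 0.02 m)); the robot touches nothing.
It fails at once if a drawer is moved (over 3 mm) before its turn: red-brown before the pale one is flush, or almost black before both are ((distance of red_spot from where it was at the start of the episode above 0.003 m and value of joint light_drawer below -0.004 m) or (distance of dark_spot from where it was at the start of the episode above 0.003 m and value of joint any of light_drawer, red_drawer below -0.004 m)).
It fails at once if the green drawer is moved by more than 2 mm, or a loose thing by more than 20 mm (distance of green_spot from where it was at the start of the episode above 0.002 m or distance of any of knob0, knob1, wax_tin, glue, driver, brush, offcut from where it was at the start of the episode above 0.02 m).
It fails at once if a drawer is sunk more than 4 mm below its rim, or pulled out more than 20 mm proud (value of joint any of light_drawer, red_drawer, dark_drawer, green_drawer above 0.004 m or value of joint any of light_drawer, red_drawer, dark_drawer, green_drawer below -0.02 m).
It fails at once if a drawer is pressed with more than 20 N (contact force between any of the fingers, the arm and light_drawer above 20 N or contact force between any of the fingers, the arm and red_drawer above 20 N or contact force between any of the fingers, the arm and dark_drawer above 20 N or contact force between any of the fingers, the arm and green_drawer above 20 N).
It fails at once if a drawer front is pressed with the tool more than 30 mm beside its knob hole ((contact force between the fingers and light_drawer above 1 N and horizontal distance between the grasp point and light_spot above 0.03 m) or (contact force between the fingers and red_drawer above 1 N and horizontal distance between the grasp point and red_spot above 0.03 m) or (contact force between the fingers and dark_drawer above 1 N and horizontal distance between the grasp point and dark_spot above 0.03 m)).
It also fails if it takes over 51 s, if anything falls off the work surface, if the arm or the gripper's body presses on something with over 40 N, if the wrist force passes 120 N, or if a joint passes its speed limit or range.

### The arm

A 6-joint arm with a two-finger parallel gripper is mounted at the origin on the work surface. World frame = base frame: x ahead of the robot, y to its left, z up, the work surface at z = 0. Lengths are in mm, angles in degrees, forces in N, time in s.
With the tool pointing down it reaches from about 300 to 850 mm from the base axis. Payload 4.2 kg.
Tool frame: the origin (TCP) lies at the very end of the fingers, on their centre line; the grasp point (between the pads) lies 19 mm behind it; z points along the fingers, y is the line along which they close (so a half turn about z gives the same grasp; the last joint's range is limited). The gripper opens to 91 mm and grips with 3 to 60 N. Pads are 32 mm wide; open, the fingers measure 118 mm over their backs; the gripper's body (76 mm by 178 mm) begins 60 mm behind the grasp point.
Start: joints at [-65.088, 18.312, 89.639, -0, 72.044, -1.146], TCP at [252.593, -516.566, 213.976] pointing down, gripper open.
Joint ranges: [-177.97, 177.97], [-48.28, 115.42], [12.27, 149.76], [-77.06, 257.06], [2.81, 150.46], [-146.56, 146.56]. Speed limits (degrees/s): [147.25, 147.25, 180, 180, 180, 180].

### API

Orientations are given as [roll, pitch, yaw] about the fixed x, y, z axes, in that order (R = Rz(yaw) Ry(pitch) Rx(roll)).
In Python, from workcell import env, grab_frame gives the robot as it stands. The module is installed in compiled form; this text tells all that it offers.
- The arm moves only by the tool move_arm, never from a script. Its argument "plan" is a list of rows, each an object of numbers: "tx", "ty", "tz": the shift along the tool's x, y, z in cm; "wx", "wy", "wz": the turn, a rotation vector about the tool's x, y, z in rad. In form: [{"tx": .., "ty": .., "tz": .., "wx": .., "wy": .., "wz": ..}, ...]. A call has 1 to 12 rows; each row shifts and turns the commanded pose from where the row before left it, along the tool's axes as they then stand; what a row does not reach is not made up. A row lasts 1/12 s, in which the tool goes at most 41.7 mm and 7.16 degrees, less where a joint would pass 70% of its speed; a pose out of reach is approached as far as the arm can. A call is refused whole if a number of a shift passes 4.17 or a number of a turn 0.125, either way. A call with a gripper value outside its range is refused whole. "gripper" is the finger opening in cm, from 0 to 9.12, set as the call begins (left out, the last holds). The fingers move at their own pace and stop on an object; "force" is the grip in N (left out, the last holds). Time passes only in rows, so rows that do not move let the fingers close. It gives the time, the measured TCP pose, the force, the opening and the grip force at its end, in the units of the state.
- env.state(): the state, without advancing time (a new reading comes with each control period).
- grab_frame(name): name is "scene" or "top"; returns a dict with "color" (400x640x3 uint8, red, green, blue), "vfov" (degrees; the focal length in pixels is half the picture's height over the tangent of half this angle, whatever the lens; pixels are square), "cx", "cy" (the principal point, pixels), "view" (4x4, takes a point from world to camera coordinates). Camera axes: x right, y up, looking along -z (the intrinsics and any distortion apply to the point x, -y, -z); pixel columns grow to the right and rows downward; lengths in mm; the calibration is good to about 2 mm. A picture is of the moment at which its call begins. There is no depth.
- env.job_done(): hands the job in; it is judged then, once.
The state is a dict: "time_s": time; "qpos": joint angles; "qvel": joint speeds; "effort": joint torques, N m; "ee_pos": TCP position; "ee_rot": TCP orientation; "force": force on the tool from outside, world axes, zero at the start; "torque": the same for the moment, N m; "gripper_width": finger opening in mm; "gripper_force": force on a finger pad.
Only numpy, scipy, OpenCV 4.12 (cv2) and the standard library are available. Lean on these libraries where they do the work, as an engineer would, in place of code of your own. Each camera call takes 0.05 s, during which the arm holds its last target. There are 200 camera calls.

## Working session

There is one attempt and no reset: what is moved stays moved. The work goes in short steps, Python scripts to look and compute and a tool call to move; the robot and the scene stay as the last step left them, time stands still between calls to the robot, and variables do not carry over. Pictures are saved under pics/ and viewed, at most 10 in all, crops included, and the job is handed in when it is done.

Besides the shell and the picture viewer there is one more tool, called after "Emit:" as name(argument=value, ...), one argument or row to a line, values as JSON. move_arm: Moves the arm, as the interface text tells. Its arguments: {"type":"object","properties":{"plan":{"type":"array","items":{"type":"object","properties":{"tx":{"type":"number"},"ty":{"type":"number"},"tz":{"type":"number"},"wx":{"type":"number"},"wy":{"type":"number"},"wz":{"type":"number"}}}},"gripper":{"type":"number"},"force":{"type":"number"}},"required":["plan"]}

```bash
mkdir -p pics
python3 - <<'E'
from workcell import env, grab_frame
import cv2, numpy as np, pickle
d={}
for n in ("scene","top"):
    f=grab_frame(n); d[n]=f
    cv2.imwrite(f"pics/{n}0.png",f["color"][:,:,::-1])
    print(n,{k:v for k,v in f.items() if k!="color"})
pickle.dump(d,open("f0.pkl","wb"))
s=env.state(); print({k:s[k] for k in("time_s","ee_pos","ee_rot","force","gripper_width")})
E
```

```text
scene {'vfov': 45.46099132759356, 'cx': 322.1514766435649, 'cy': 197.7984873066236, 'view': array([[ 8.45530971e-01,  5.33732743e-01,  1.43783068e-02,
        -4.06955760e+02],
       [-3.37056381e-01,  5.12686923e-01,  7.89648729e-01,
         1.01785330e+02],
       [ 4.14089812e-01, -6.72518757e-01,  6.13390699e-01,
        -1.58330158e+03],
       [ 0.00000000e+00,  0.00000000e+00,  0.00000000e+00,
         1.00000000e+00]])}
top {'vfov': 53.3419320905375, 'cx': 323.1556101012366, 'cy': 201.7326485718454, 'view': array([[-1.68492860e-02, -9.99707335e-01,  1.73593278e-02,
        -1.25384477e+01],
       [ 9.96668285e-01, -1.54072914e-02,  8.00933520e-02,
        -4.96231678e+02],
       [-7.98024513e-02,  1.86510072e-02,  9.96636197e-01,
        -1.01476132e+03],
       [ 0.00000000e+00,  0.00000000e+00,  0.00000000e+00,
         1.00000000e+00]])}
{'time_s': 0.1, 'ee_pos': array([ 252.41023248, -516.15359686,  213.21355358]), 'ee_rot': array([-1.79911194e+02, -2.06502390e-03,  2.60575540e+01]), 'force': array([ 0.82578994, -0.10309599, -0.13435715]), 'gripper_width': 91.30364557052178}
```

View pics/scene0.png

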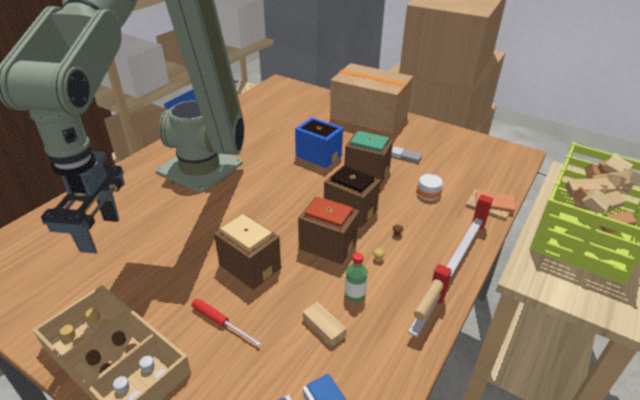

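View pics/top0.png

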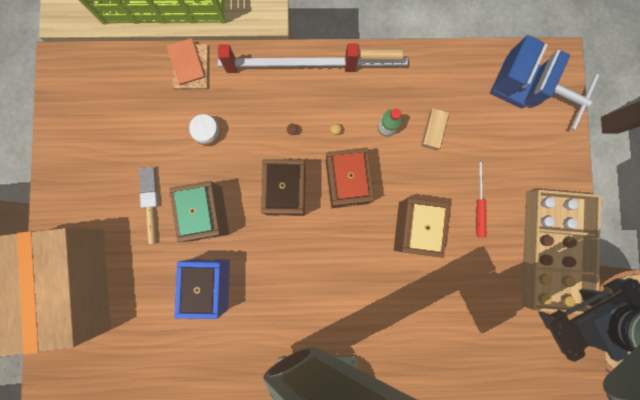

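The scene view shows four cases plus the blue decoy. The knob holes are near pale (247,231), red (331,211) and dark (352,180). In the top view they're near (428,228), (351,176) and (282,185), with green at (192,211).

```bash
cat > h.py <<'E'
import numpy as np, cv2
def cen(f,p,r=8):
    c=cv2.cvtColor(f["color"],cv2.COLOR_RGB2LAB).astype(float); p=np.array(p,float)
    for _ in range(3):
        x0,y0=np.round(p).astype(int); w=c[y0-r:y0+r+1,x0-r:x0+r+1]
        d=np.linalg.norm(w-np.median(w.reshape(-1,3),0),axis=2)
        yy,xx=np.mgrid[-r:r+1,-r:r+1]; d[xx**2+yy**2>(r-1)**2]=0
        d=np.clip(d-0.35*d.max(),0,None); p=np.array([x0+(d*xx).sum()/d.sum(),y0+(d*yy).sum()/d.sum()])
    return p
def ray(f,p):
    F=f["color"].shape[0]/2/np.tan(np.radians(f["vfov"]/2)); V=f["view"]; R=V[:3,:3]
    d=R.T@np.array([(p[0]-f["cx"])/F,-(p[1]-f["cy"])/F,-1]); return -R.T@V[:3,3], d/np.linalg.norm(d)
def tri(fs,ps):
    A=np.zeros((3,3));b=np.zeros(3);L=[ray(f,p) for f,p in zip(fs,ps)]
    for o,d in L: M=np.eye(3)-np.outer(d,d);A+=M;b+=M@o
    x=np.linalg.solve(A,b); return x,[np.linalg.norm(np.cross(x-o,d)) for o,d in L]
def plane(f,p,z):
    o,d=ray(f,p); return o+d*(z-o[2])/d[2]
E
python3 - <<'E'
from h import *; import pickle
from workcell import env
d=pickle.load(open("f0.pkl","rb")); s=env.state(); e=s["ee_pos"]; y=np.radians(s["ee_rot"][2])
for n,a,b,r in(("pale",(247,231),(428,228),6),("red",(331,211),(351,176),6),("dark",(352,180),(282,185),6)):
    p=cen(d["scene"],a,r);q=cen(d["top"],b,r); x,er=tri([d["scene"],d["top"]],[p,q]); t=plane(d["top"],q,122)
    v=t-e
    print(n,p.round(1),q.round(1),x.round(1),np.round(er,1),"plane122",t.round(1),"tool dx,dy mm",round(v[0]*np.cos(y)+v[1]*np.sin(y),1),round(v[0]*np.sin(y)-v[1]*np.cos(y),1))
E
```

```text
pale [245.7 229.4] [427.4 227.3] [ 424.2 -260.7  124.5] [0.4 0.4] plane122 [ 423.9 -261.7  122. ] tool dx,dy mm 265.9 -153.2
red [328.9 209.4] [350.3 175. ] [550.9 -83.1 122.5] [1.1 1.1] plane122 [550.1 -83.7 122. ] tool dx,dy mm 457.4 -257.7
dark [352.3 176.3] [281.5 185.4] [528.7  78.9 122.1] [1. 1.] plane122 [527.8  78.3 122. ] tool dx,dy mm 508.5 -413.1
```

Emit:
move_arm(
  plan=[
    {"tx":1.5,"ty":-0.85},
    {"tx":2.3,"ty":-1.3},
    {"tx":2.3,"ty":-1.3},
    {"tx":2.3,"ty":-1.3},
    {"tx":2.3,"ty":-1.3},
    {"tx":2.3,"ty":-1.3},
    {"tx":2.3,"ty":-1.3},
    {"tx":2.3,"ty":-1.3},
    {"tx":2.3,"ty":-1.3},
    {"tx":2.3,"ty":-1.3},
    {"tx":2.3,"ty":-1.3},
    {"tx":2.1,"ty":-1.4},
  ],
  gripper=0,
  force=5,
)

```text
schema error: expected keys tx, ty, tz, wx, wy, wz
```

Emit:
move_arm(
  plan=[
    {"tz":1.0},
    {"tz":1.5},
    {"tz":1.5},
    {"tz":1.5},
    {"tz":1.0},
    {},
    {},
  ],
)

```text
schema error: expected keys tx, ty, tz, wx, wy, wz
```

Emit:
move_arm(
  plan=[
    {"tx":1.5,"ty":-0.85,"tz":0,"wx":0,"wy":0,"wz":0},
    {"tx":2.3,"ty":-1.3,"tz":0,"wx":0,"wy":0,"wz":0},
    {"tx":2.3,"ty":-1.3,"tz":0,"wx":0,"wy":0,"wz":0},
    {"tx":2.3,"ty":-1.3,"tz":0,"wx":0,"wy":0,"wz":0},
    {"tx":2.3,"ty":-1.3,"tz":0,"wx":0,"wy":0,"wz":0},
    {"tx":2.3,"ty":-1.3,"tz":0,"wx":0,"wy":0,"wz":0},
    {"tx":2.3,"ty":-1.3,"tz":0,"wx":0,"wy":0,"wz":0},
    {"tx":2.3,"ty":-1.3,"tz":0,"wx":0,"wy":0,"wz":0},
    {"tx":2.3,"ty":-1.3,"tz":0,"wx":0,"wy":0,"wz":0},
    {"tx":2.3,"ty":-1.3,"tz":0,"wx":0,"wy":0,"wz":0},
    {"tx":2.3,"ty":-1.3,"tz":0,"wx":0,"wy":0,"wz":0},
    {"tx":2.1,"ty":-1.4,"tz":0,"wx":0,"wy":0,"wz":0},
  ],
  gripper=0,
  force=5,
)

```text
time_s: 1.1
ee_pos: [425.1, -261.4, 213.6]
ee_rot: [-180.0, 0.0, 26.1]
force: [-0.1, -0.2, -0.6]
gripper_width: 14.2
gripper_force: 0.0
```

Emit:
move_arm(
  plan=[
    {"tx":0,"ty":0,"tz":1.0,"wx":0,"wy":0,"wz":0},
    {"tx":0,"ty":0,"tz":1.5,"wx":0,"wy":0,"wz":0},
    {"tx":0,"ty":0,"tz":1.5,"wx":0,"wy":0,"wz":0},
    {"tx":0,"ty":0,"tz":1.5,"wx":0,"wy":0,"wz":0},
    {"tx":0,"ty":0,"tz":1.0,"wx":0,"wy":0,"wz":0},
    {"tx":0,"ty":0,"tz":0,"wx":0,"wy":0,"wz":0},
    {"tx":0,"ty":0,"tz":0,"wx":0,"wy":0,"wz":0},
  ],
)

```text
time_s: 1.68
ee_pos: [424.2, -262.9, 148.5]
ee_rot: [-179.9, 0.0, 26.0]
force: [-0.2, -0.7, 0.2]
gripper_width: 0.8
gripper_force: 0.0
```

Emit:
move_arm(
  plan=[
    {"tx":0,"ty":0,"tz":0.7,"wx":0,"wy":0,"wz":0},
    {"tx":0,"ty":0,"tz":0.7,"wx":0,"wy":0,"wz":0},
    {"tx":0,"ty":0,"tz":0.4,"wx":0,"wy":0,"wz":0},
    {"tx":0,"ty":0,"tz":0.15,"wx":0,"wy":0,"wz":0},
    {"tx":0,"ty":0,"tz":0.15,"wx":0,"wy":0,"wz":0},
    {"tx":0,"ty":0,"tz":0.15,"wx":0,"wy":0,"wz":0},
    {"tx":0,"ty":0,"tz":0.15,"wx":0,"wy":0,"wz":0},
    {"tx":0,"ty":0,"tz":0.15,"wx":0,"wy":0,"wz":0},
    {"tx":0,"ty":0,"tz":0.15,"wx":0,"wy":0,"wz":0},
    {"tx":0,"ty":0,"tz":0.15,"wx":0,"wy":0,"wz":0},
    {"tx":0,"ty":0,"tz":0.15,"wx":0,"wy":0,"wz":0},
    {"tx":0,"ty":0,"tz":0.15,"wx":0,"wy":0,"wz":0},
  ],
)

```text
time_s: 2.68
ee_pos: [424.7, -262.8, 117.5]
ee_rot: [180.0, -0.0, 26.1]
force: [-0.4, -0.2, 2.3]
gripper_width: 0.7
gripper_force: 1.5
```

Emit:
move_arm(
  plan=[
    {"tx":0,"ty":0,"tz":0.15,"wx":0,"wy":0,"wz":0},
    {"tx":0,"ty":0,"tz":0.15,"wx":0,"wy":0,"wz":0},
    {"tx":0,"ty":0,"tz":0.15,"wx":0,"wy":0,"wz":0},
    {"tx":0,"ty":0,"tz":0.1,"wx":0,"wy":0,"wz":0},
    {"tx":0,"ty":0,"tz":0,"wx":0,"wy":0,"wz":0},
    {"tx":0,"ty":0,"tz":0,"wx":0,"wy":0,"wz":0},
  ],
)

```text
time_s: 3.18
ee_pos: [424.5, -262.7, 111.7]
ee_rot: [-180.0, 0.0, 26.1]
force: [0.5, 0.5, 0.7]
gripper_width: 0.6
gripper_force: 0.2
```

Emit:
move_arm(
  plan=[
    {"tx":0,"ty":0,"tz":0.1,"wx":0,"wy":0,"wz":0},
    {"tx":0,"ty":0,"tz":0.05,"wx":0,"wy":0,"wz":0},
    {"tx":0,"ty":0,"tz":0,"wx":0,"wy":0,"wz":0},
    {"tx":0,"ty":0,"tz":0,"wx":0,"wy":0,"wz":0},
  ],
)

```text
time_s: 3.52
ee_pos: [424.5, -262.7, 110.4]
ee_rot: [180.0, 0.0, 26.1]
force: [-0.3, 0.0, 1.8]
gripper_width: 0.1
gripper_force: 0.7
```

Run:
```python
from workcell import env, grab_frame
import cv2
f=grab_frame("scene")["color"][:,:,::-1]
cv2.imwrite("pics/s1.png",cv2.resize(f[150:300,190:390],None,fx=4,fy=4,interpolation=cv2.INTER_CUBIC))
for i in range(4): grab_frame("top"); s=env.state(); print(s["ee_pos"].round(2),s["force"].round(2))
```

```text
[ 424.53 -262.71  110.38] [ 0.11 -0.43  0.91]
[ 424.52 -262.71  110.38] [ 0.13 -0.93  0.74]
[ 424.51 -262.74  110.39] [-0.01 -1.44  0.17]
[ 424.51 -262.72  110.36] [0.92 0.12 0.33]
```

View pics/s1.png

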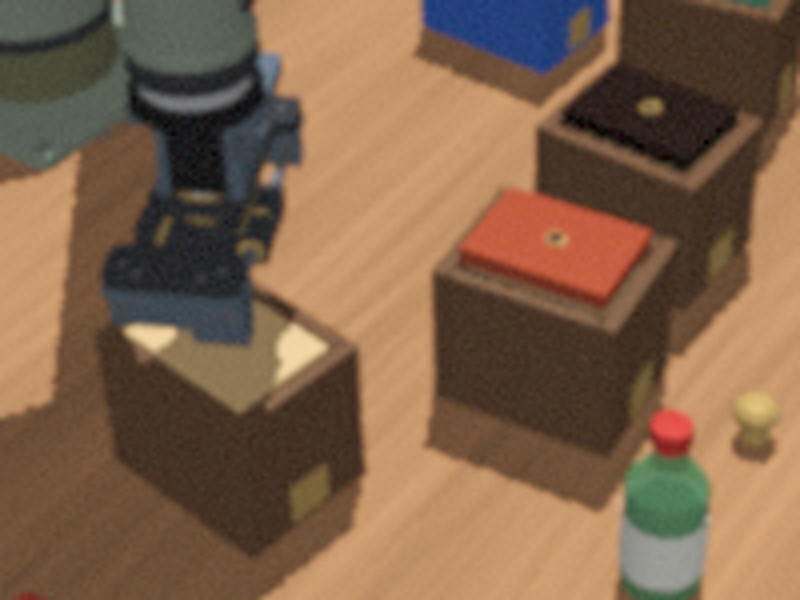

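The crop shows the pale front level with its rim under the fingertip. The red front (555,238 in the crop) and the dark front (650,107) still stand proud. Next I lift and go to red.

Emit:
move_arm(
  plan=[
    {"tx":0,"ty":0,"tz":-0.6,"wx":0,"wy":0,"wz":0},
    {"tx":0,"ty":0,"tz":-1.7,"wx":0,"wy":0,"wz":0},
    {"tx":0,"ty":0,"tz":-1.7,"wx":0,"wy":0,"wz":0},
    {"tx":2.4,"ty":-1.32,"tz":0,"wx":0,"wy":0,"wz":0},
    {"tx":2.4,"ty":-1.32,"tz":0,"wx":0,"wy":0,"wz":0},
    {"tx":2.4,"ty":-1.32,"tz":0,"wx":0,"wy":0,"wz":0},
    {"tx":2.4,"ty":-1.32,"tz":0,"wx":0,"wy":0,"wz":0},
    {"tx":2.4,"ty":-1.32,"tz":0,"wx":0,"wy":0,"wz":0},
    {"tx":2.4,"ty":-1.32,"tz":0,"wx":0,"wy":0,"wz":0},
    {"tx":2.4,"ty":-1.32,"tz":0,"wx":0,"wy":0,"wz":0},
    {"tx":2.4,"ty":-1.32,"tz":0,"wx":0,"wy":0,"wz":0},
    {"tx":0,"ty":0,"tz":0,"wx":0,"wy":0,"wz":0},
  ],
)

```text
time_s: 4.77
ee_pos: [553.2, -80.1, 150.6]
ee_rot: [-180.0, -0.1, 26.3]
force: [0.4, -1.3, -0.3]
gripper_width: 0.6
gripper_force: 0.0
```

Emit:
move_arm(
  plan=[
    {"tx":0,"ty":0,"tz":0,"wx":0,"wy":0,"wz":0},
    {"tx":0,"ty":0,"tz":0.8,"wx":0,"wy":0,"wz":0},
    {"tx":0,"ty":0,"tz":0.8,"wx":0,"wy":0,"wz":0},
    {"tx":0,"ty":0,"tz":0.5,"wx":0,"wy":0,"wz":0},
    {"tx":0,"ty":0,"tz":0,"wx":0,"wy":0,"wz":0},
  ],
)

```text
time_s: 5.18
ee_pos: [548.9, -84.1, 127.7]
ee_rot: [-179.9, 0.2, 26.0]
force: [-0.5, 0.2, 0.0]
gripper_width: 0.6
gripper_force: 0.0
```

Total needed is 17.5 mm.

Emit:
move_arm(
  plan=[
    {"tx":0,"ty":0,"tz":0.15,"wx":0,"wy":0,"wz":0},
    {"tx":0,"ty":0,"tz":0.15,"wx":0,"wy":0,"wz":0},
    {"tx":0,"ty":0,"tz":0.15,"wx":0,"wy":0,"wz":0},
    {"tx":0,"ty":0,"tz":0.15,"wx":0,"wy":0,"wz":0},
    {"tx":0,"ty":0,"tz":0.15,"wx":0,"wy":0,"wz":0},
    {"tx":0,"ty":0,"tz":0.15,"wx":0,"wy":0,"wz":0},
    {"tx":0,"ty":0,"tz":0.15,"wx":0,"wy":0,"wz":0},
    {"tx":0,"ty":0,"tz":0.15,"wx":0,"wy":0,"wz":0},
    {"tx":0,"ty":0,"tz":0.15,"wx":0,"wy":0,"wz":0},
    {"tx":0,"ty":0,"tz":0.1,"wx":0,"wy":0,"wz":0},
    {"tx":0,"ty":0,"tz":0,"wx":0,"wy":0,"wz":0},
    {"tx":0,"ty":0,"tz":0,"wx":0,"wy":0,"wz":0},
  ],
)

```text
time_s: 6.18
ee_pos: [550.8, -83.4, 114.7]
ee_rot: [-180.0, -0.0, 26.1]
force: [0.2, -0.5, 0.2]
gripper_width: 0.8
gripper_force: 0.4
```

Emit:
move_arm(
  plan=[
    {"tx":0,"ty":0,"tz":0.15,"wx":0,"wy":0,"wz":0},
    {"tx":0,"ty":0,"tz":0.15,"wx":0,"wy":0,"wz":0},
    {"tx":0,"ty":0,"tz":0.13,"wx":0,"wy":0,"wz":0},
    {"tx":0,"ty":0,"tz":0,"wx":0,"wy":0,"wz":0},
    {"tx":0,"ty":0,"tz":0,"wx":0,"wy":0,"wz":0},
    {"tx":0,"ty":0,"tz":0,"wx":0,"wy":0,"wz":0},
  ],
)

```text
time_s: 6.68
ee_pos: [550.6, -83.3, 110.4]
ee_rot: [-180.0, 0.0, 26.1]
force: [-0.4, -0.8, 1.1]
gripper_width: 0.2
gripper_force: 0.2
```

Run:
```python
from workcell import env, grab_frame
import cv2
f=grab_frame("scene")["color"][:,:,::-1]
cv2.imwrite("pics/s2.png",cv2.resize(f[150:300,190:390],None,fx=4,fy=4,interpolation=cv2.INTER_CUBIC))
s=env.state(); print(s["ee_pos"].round(2),s["force"].round(2))
```

```text
[550.53 -83.36 110.39] [ 0.37 -0.42  1.01]
```

View pics/s2.png

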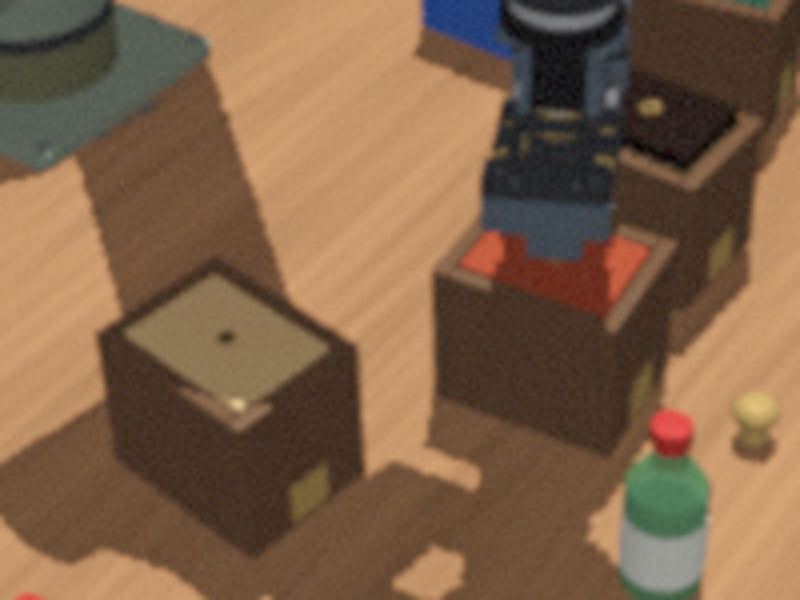

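The pale and red fronts both look level with their rims. Next is dark.

Emit:
move_arm(
  plan=[
    {"tx":0,"ty":0,"tz":-0.6,"wx":0,"wy":0,"wz":0},
    {"tx":0,"ty":0,"tz":-1.7,"wx":0,"wy":0,"wz":0},
    {"tx":0,"ty":0,"tz":-1.7,"wx":0,"wy":0,"wz":0},
    {"tx":0.64,"ty":-1.94,"tz":0,"wx":0,"wy":0,"wz":0},
    {"tx":0.64,"ty":-1.94,"tz":0,"wx":0,"wy":0,"wz":0},
    {"tx":0.64,"ty":-1.94,"tz":0,"wx":0,"wy":0,"wz":0},
    {"tx":0.64,"ty":-1.94,"tz":0,"wx":0,"wy":0,"wz":0},
    {"tx":0.64,"ty":-1.94,"tz":0,"wx":0,"wy":0,"wz":0},
    {"tx":0.64,"ty":-1.94,"tz":0,"wx":0,"wy":0,"wz":0},
    {"tx":0.64,"ty":-1.94,"tz":0,"wx":0,"wy":0,"wz":0},
    {"tx":0.64,"ty":-1.94,"tz":0,"wx":0,"wy":0,"wz":0},
    {"tx":0,"ty":0,"tz":0,"wx":0,"wy":0,"wz":0},
  ],
)

```text
time_s: 7.73
ee_pos: [527.9, 81.3, 150.9]
ee_rot: [-179.9, -0.0, 26.2]
force: [0.2, -0.5, -0.1]
gripper_width: 0.2
gripper_force: 0.0
```

Emit:
move_arm(
  plan=[
    {"tx":0,"ty":0,"tz":0,"wx":0,"wy":0,"wz":0},
    {"tx":0,"ty":0,"tz":0.8,"wx":0,"wy":0,"wz":0},
    {"tx":0,"ty":0,"tz":0.8,"wx":0,"wy":0,"wz":0},
    {"tx":0,"ty":0,"tz":0.5,"wx":0,"wy":0,"wz":0},
    {"tx":0,"ty":0,"tz":0,"wx":0,"wy":0,"wz":0},
  ],
)

```text
time_s: 8.15
ee_pos: [527.3, 77.5, 127.8]
ee_rot: [-179.9, 0.2, 26.0]
force: [1.5, 0.4, -0.2]
gripper_width: 0.6
gripper_force: 0.0
```

Emit:
move_arm(
  plan=[
    {"tx":0,"ty":0,"tz":0.15,"wx":0,"wy":0,"wz":0},
    {"tx":0,"ty":0,"tz":0.15,"wx":0,"wy":0,"wz":0},
    {"tx":0,"ty":0,"tz":0.15,"wx":0,"wy":0,"wz":0},
    {"tx":0,"ty":0,"tz":0.15,"wx":0,"wy":0,"wz":0},
    {"tx":0,"ty":0,"tz":0.15,"wx":0,"wy":0,"wz":0},
    {"tx":0,"ty":0,"tz":0.15,"wx":0,"wy":0,"wz":0},
    {"tx":0,"ty":0,"tz":0.15,"wx":0,"wy":0,"wz":0},
    {"tx":0,"ty":0,"tz":0.15,"wx":0,"wy":0,"wz":0},
    {"tx":0,"ty":0,"tz":0.15,"wx":0,"wy":0,"wz":0},
    {"tx":0,"ty":0,"tz":0.1,"wx":0,"wy":0,"wz":0},
    {"tx":0,"ty":0,"tz":0,"wx":0,"wy":0,"wz":0},
    {"tx":0,"ty":0,"tz":0,"wx":0,"wy":0,"wz":0},
  ],
)

```text
time_s: 9.15
ee_pos: [528.6, 78.4, 114.9]
ee_rot: [180.0, -0.0, 26.1]
force: [0.5, -0.5, 1.4]
gripper_width: 0.3
gripper_force: 0.4
```

Emit:
move_arm(
  plan=[
    {"tx":0,"ty":0,"tz":0.15,"wx":0,"wy":0,"wz":0},
    {"tx":0,"ty":0,"tz":0.15,"wx":0,"wy":0,"wz":0},
    {"tx":0,"ty":0,"tz":0.1,"wx":0,"wy":0,"wz":0},
    {"tx":0,"ty":0,"tz":0,"wx":0,"wy":0,"wz":0},
    {"tx":0,"ty":0,"tz":0,"wx":0,"wy":0,"wz":0},
    {"tx":0,"ty":0,"tz":0,"wx":0,"wy":0,"wz":0},
  ],
)

```text
time_s: 9.65
ee_pos: [528.4, 78.5, 110.9]
ee_rot: [-180.0, 0.0, 26.1]
force: [0.4, 0.4, 0.7]
gripper_width: 0.1
gripper_force: 0.4
```

Emit:
move_arm(
  plan=[
    {"tx":0,"ty":0,"tz":0.05,"wx":0,"wy":0,"wz":0},
    {"tx":0,"ty":0,"tz":0,"wx":0,"wy":0,"wz":0},
    {"tx":0,"ty":0,"tz":0,"wx":0,"wy":0,"wz":0},
    {"tx":0,"ty":0,"tz":-0.6,"wx":0,"wy":0,"wz":0},
    {"tx":0,"ty":0,"tz":-2,"wx":0,"wy":0,"wz":0},
    {"tx":0,"ty":0,"tz":-3,"wx":0,"wy":0,"wz":0},
    {"tx":0,"ty":0,"tz":-3,"wx":0,"wy":0,"wz":0},
    {"tx":-2.2,"ty":-1.1,"tz":-2,"wx":0,"wy":0,"wz":0},
    {"tx":-2.2,"ty":-1.1,"tz":0,"wx":0,"wy":0,"wz":0},
    {"tx":-2.2,"ty":-1.1,"tz":0,"wx":0,"wy":0,"wz":0},
    {"tx":-2.2,"ty":-1.1,"tz":0,"wx":0,"wy":0,"wz":0},
    {"tx":-2.2,"ty":-1.1,"tz":0,"wx":0,"wy":0,"wz":0},
  ],
)

```text
time_s: 10.65
ee_pos: [404.0, 79.4, 216.8]
ee_rot: [-180.0, 0.0, 26.0]
force: [-0.8, -0.2, 0.6]
gripper_width: 1.0
gripper_force: 0.0
```

Run:
```python
from workcell import env, grab_frame
import cv2
for i in range(6): f=grab_frame("scene")["color"][:,:,::-1]
cv2.imwrite("pics/s3.png",cv2.resize(f[120:270,210:410],None,fx=4,fy=4,interpolation=cv2.INTER_CUBIC))
cv2.imwrite("pics/t3.png",grab_frame("top")["color"][:,:,::-1])
s=env.state(); print(s["time_s"],s["ee_pos"].round(2),s["force"].round(2))
```

```text
11.0 [406.54  79.54 216.75] [ 0.72  0.03 -0.5 ]
```

View pics/s3.png

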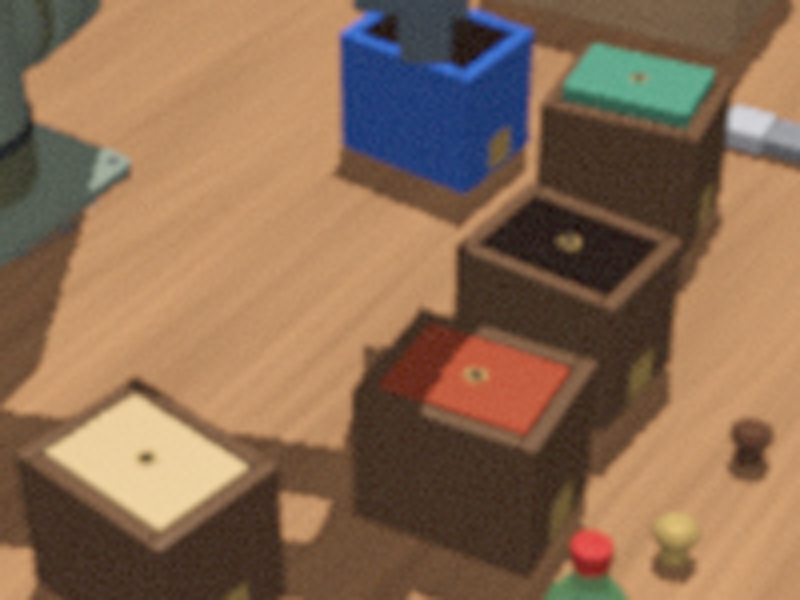

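View pics/t3.png

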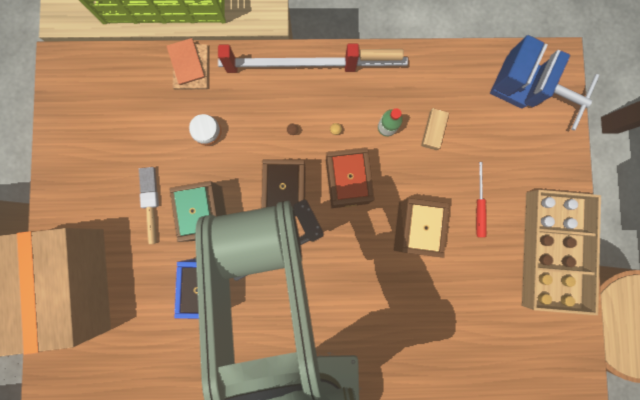

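The scene crop shows the pale (145,458), red (475,375) and dark (568,242) fronts flush with their rims, and green (640,78) still proud. The top view shows the loose things where they were at the start, and the arm is clear of everything.

```bash
python3 -c "
from workcell import env
print(env.job_done())"
```

```text
the job is handed in; nothing more can be done
None
```

I pressed the pale, red-brown and almost black drawers flush, in that order, left the green drawer and the loose things untouched, and handed the job in at about 11 s; no verdict was returned, but the last pictures show all three flush.

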